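Clutch off, swing the derailleur cage forward and hold it for the wheel

TASK

The yellow swingarm is clamped to its board drive side up, and its rear wheel is about to go back in. Switch the derailleur's clutch off by turning its small red lever counterclockwise (seen from above) until it clicks over to its other end; then, with the fingers, swing the chain cage forward (counterclockwise from above) against its spring by its outer end, push it past the ratchet click and go on a little, without running it into its end stop. Finish while holding it there: the cage springs back if let go, so the fingers must still be pressing on it when the job ends, and leave the tools and parts lying round about where they are.

Things in the scene. Friction and masses are not known exactly. Their poses are not given: they have to be found in the camera images.
- swingarm: Yellow mountain-bike swingarm, 430 mm long, clamped flat to a plywood board (fixed), drive side up. Origin: on the bench under the rear axle; x = bike forward, y = bike up, z = up from the bench. The derailleur hangs at -y of the axle. Nothing of it rises above 226 mm; under its cage it is free down to the bench, but for loose parts up to 46 mm high.
- lever_grip (a point): Middle of the red clutch lever's bar: 36 mm long (its x), 10 mm thick (y), from 203 to 225 mm above the bench, on a red disc of radius 13.5 mm, top at 204 mm. It turns about a vertical axis 4 mm from here towards its -x. The black housings round it reach 199 mm; above that 40 mm and more are clear on either side.
- clutch (a joint): Angle of the red clutch lever (rad), growing counterclockwise from above: 0 = on, 1.2 = off, its end stop. Starts at 0 to 0.12. A ball detent in the middle takes 0.14 N m; once past about 0.7 the lever snaps over and stays off. While it is on, the cage is locked and gives only 0.12 rad.
- cage_pivot (a point): Point on the cage's vertical pivot axis, 155 mm above the bench, at the middle height of the cage. Axes as the swingarm's. Above it lies the round black clutch housing, radius 26 mm, from 177 to 199 mm above the bench.
- pulley_centre (a point): Centre of the lower pulley at the cage's outer end, 93 mm from the pivot axis, 155 mm above the bench. x points outwards along the cage, y the way it is to be pushed. The pulley is a black toothed wheel, radius 26 mm, 8 mm thick, free to spin, between two dark plates 24 mm wide; together they reach from 146 to 164 mm above the bench.
- cage (a joint): Angle of the chain cage (rad), growing counterclockwise from above (forward on the bike): 0 = sprung back at rest, end stop at 1.5. The spring gives 0.35 N m at 0 and 0.5 N m per rad more. The ratchet pawl is met at 0.53 (13 N at the pulley in all), clicks over at 0.75, is left behind at 0.97. It does not hold the cage: let go, it springs back.
- cassette: Bystander: steel sprocket cassette lying flat, 145 mm across, 46 mm high, origin under its centre.
- pedal: Bystander: orange flat pedal, 100 x 104 x 18 mm with a steel axle stub towards its -y, origin under its middle.
- rotor: Bystander: steel brake disc lying flat, 158 mm across, 4 mm high, origin under its centre.
- screwdriver: Bystander: yellow-handled screwdriver, 210 mm long, lying along its x, origin under its middle.
- wrench: Bystander: steel spanner, 180 mm long, lying along its x, origin under its middle.
- lube: Bystander: black lubricant bottle with a red cap, 52 mm across, 135 mm high, standing, origin under its centre.
- parts_tray: Bystander: blue open parts tray, 120 x 160 x 35 mm, origin under its centre.

How it is judged:
By the outcome, as a careful person would: the job done as asked, in the order asked, and still so for the second after the job is handed in, while the arm keeps its last pose, push and grip.
It also fails if it takes over 51 s, if anything falls off the work surface, if the arm or the gripper's body presses on something with over 40 N, if the wrist force passes 120 N, or if a joint passes its speed limit or range.

ROBOT

A 6-joint arm with a two-finger parallel gripper is mounted at the origin on the work surface. World frame = base frame: x ahead of the robot, y to its left, z up, the work surface at z = 0. Lengths are in m, angles in rad, forces in N, time in s.
With the tool pointing down it reaches from about 0.375 to 0.975 m from the base axis. Payload 3.8 kg.
Tool frame: the origin (TCP) lies midway between the tips of the shut fingers; the grasp point (between the pads) lies 19 mm behind it; z points along the fingers, y is the line along which they close (so a half turn about z gives the same grasp; the last joint's range is limited). The gripper opens to 85 mm and grips with 20 to 120 N. Pads are 22 mm wide; open, the fingers measure 114 mm over their backs; the gripper's body (76 mm by 85 mm) begins 54 mm behind the grasp point. The pads swing forward as they close: fully open they stand 13 mm farther back than shut.
Start: joints at [-1.195, 0.264, 1.604, -0, 1.274, -0.037], TCP at [0.271, -0.618, 0.206] pointing down, gripper open.
Joint ranges: [-2.63, 2.63], [-0.94, 2.18], [0.31, 2.57], [-1.31, 4.45], [0, 2.66], [-2.55, 2.55]. Speed limits (rad/s): [2.57, 2.57, 3.14, 3.14, 3.14, 3.14].

INTERFACE

Orientations are given as a rotation vector (axis times angle).
In Python, from workcell import bot, imaging gives the robot as it stands.
- The arm moves only by the tool step_arm, never from a script. Its argument "series" is a list of rows, each an object of numbers: "grip": the closure, from -1 (fully open) to 1 (shut); "x", "y", "z": the shift along the tool's x, y, z normalised to -1 to 1, where 1 is 500 mm; "ax", "ay", "az": the turn, a rotation vector about the tool's x, y, z normalised to -1 to 1, where 1 is 30 degrees. A call has 1 to 12 rows; each row is the pose to reach, as a shift and turn from the pose commanded when the call began, along the tool's axes at that moment; what a row does not reach only later rows make up. A row lasts 1/10 s, in which the tool goes at most 50 mm and 8.59 degrees, less where a joint would pass 70% of its speed; a pose out of reach is approached as far as the arm can. A call with a number of a shift or a turn outside -1 to 1 is refused whole. A call with a gripper value outside its range is refused whole. The fingers move at their own pace and stop on an object; "force" is the grip in N (left out, the last holds). Time passes only in rows, so rows that repeat a pose let the fingers close. It gives the time, the measured TCP pose, the force, the opening and the grip force at its end, in the units of the state.
- bot.read_state(): the state, without advancing time (a new reading comes with each control period).
- imaging.read_camera(name): name is "side" or "top" or "wrist"; returns a dict with "img" (384x512x3 uint8, red, green, blue), "fx", "fy", "cx", "cy" (pixels), "R" (3x3) and "t" (3): a world point X has camera coordinates R X + t. Camera axes: x right, y down, z forward; pixel columns grow to the right and rows downward; lengths in m; the calibration is good to about 2 mm. A picture is of the moment at which its call begins. There is no depth.
- bot.finish_job(): hands the job in; it is judged then, once.
The state is a dict: "time": time; "q": joint angles; "joint_vel": joint speeds; "joint_torque": joint torques, N m; "tool_pos": TCP position; "tcp_rot": TCP orientation; "wrist_force": force on the tool from outside, world axes, zero at the start; "torque": the same for the moment, N m; "width": opening from 0.0 (shut) to 1.0 (fully open); "grip_force": force on a finger pad.
Only numpy, scipy, OpenCV 4.12 (cv2) and the standard library are available. Lean on these libraries where they do the work, as an engineer would, in place of code of your own. Each camera call takes 0.05 s, during which the arm holds its last target. There are 200 camera calls.

## Working session

There is one attempt and no reset: what is moved stays moved. The work goes in short steps, Python scripts to look and compute and a tool call to move; the robot and the scene stay as the last step left them, time stands still between calls to the robot, and variables do not carry over. Pictures are saved under pics/ and viewed, at most 10 in all, crops included, and the job is handed in when it is done.

Besides the shell and the picture viewer there is one more tool, called after "Call:" by a JSON object that holds its "api" and its "payload", one argument or row to a line. step_arm: Moves the arm, as the interface text tells. Scaled input: -1 to 1 covers 500 mm each way for a shift and 30 degrees each way for a turn. Its arguments: {"type":"object","properties":{"series":{"type":"array","items":{"type":"object","properties":{"grip":{"type":"number"},"x":{"type":"number","minimum":-1,"maximum":1},"y":{"type":"number","minimum":-1,"maximum":1},"z":{"type":"number","minimum":-1,"maximum":1},"ax":{"type":"number","minimum":-1,"maximum":1},"ay":{"type":"number","minimum":-1,"maximum":1},"az":{"type":"number","minimum":-1,"maximum":1}}}},"force":{"type":"number"}},"required":["series"]}

```bash
mkdir -p pics; cat > h.py <<'E'
import numpy as np, cv2
from scipy.spatial.transform import Rotation as Ro
from workcell import bot, imaging
def snap(n,f,crop=None,s=1):
    c=imaging.read_camera(n); im=c['img'][:,:,::-1]
    if crop: im=im[crop[1]:crop[3],crop[0]:crop[2]]
    if s!=1: im=cv2.resize(im,None,fx=s,fy=s,interpolation=cv2.INTER_CUBIC)
    cv2.imwrite('pics/'+f,im); return c
def at(c,u,v,z):
    d=c['R'].T@np.array([(u-c['cx'])/c['fx'],(v-c['cy'])/c['fy'],1]); o=-c['R'].T@c['t']
    return o+d*(z-o[2])/d[2]
def px(c,X):
    p=c['R']@np.array(X)+c['t']; return c['fx']*p[0]/p[2]+c['cx'],c['fy']*p[1]/p[2]+c['cy']
E
python3 - <<'E'
from h import *
for n in ('top','side'):
    c=snap(n,n+'1.png',None,1.5); print(n,c['fx'],c['cx'],c['cy'],(-c['R'].T@c['t']).round(3),c['R'].round(2).tolist())
s=bot.read_state(); print(s)
E
```

```text
top 374.7487959863052 252.78301449045918 195.12835504728588 [ 0.392 -0.063  1.143] [[-0.01, -1.0, -0.01], [-0.99, 0.01, -0.13], [0.13, 0.01, -0.99]]
side 369.7902668549741 259.48657487656436 192.26644442524864 [-0.031  0.583  0.914] [[-0.74, -0.67, -0.01], [-0.45, 0.5, -0.74], [0.5, -0.54, -0.67]]
{'time': 0.1, 'q': array([-1.19489333e+00,  2.64690172e-01,  1.60523523e+00,  4.09074864e-05,
        1.27372545e+00, -3.68862538e-02]), 'joint_vel': array([ 0.0001909 , -0.0003358 , -0.00205407, -0.00026178,  0.00030885,
       -0.00085515]), 'joint_torque': array([ 3.69745510e-05, -5.16706073e+01, -3.68590665e+01, -6.82388963e-05,
        6.35191012e-03,  3.21853690e-05]), 'tool_pos': array([ 0.27054324, -0.6176262 ,  0.20477946]), 'tcp_rot': array([-3.07292763e+00, -6.43378514e-01,  4.84544931e-04]), 'wrist_force': array([ 0.84178602,  1.07592714, -0.0833458 ]), 'torque': array([ 0.04817042, -0.00681892, -0.04095601]), 'grip_force': 0.0, 'width': 0.9958883940449488}
```

View pics/top1.png

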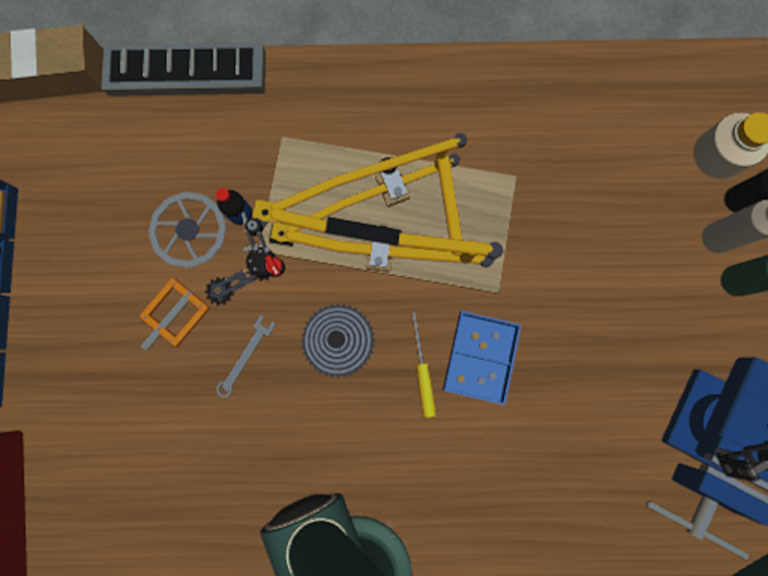

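View pics/side1.png

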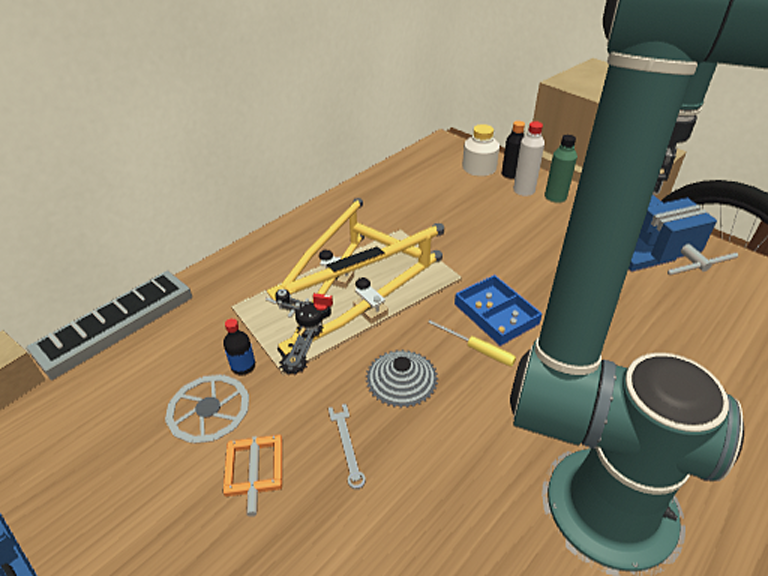

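The top view shows the lever at about (273,266), the pivot near (262,262) and the pulley near (219,291), in 1.5x pixels. The pulley swings toward the robot. I'll take crops to get closer positions.

```bash
python3 - <<'E'
from h import *
snap('top','top2.png',(125,115,225,215),6)
snap('side','side2.png',(170,175,250,255),7)
E
```

```text
(no output)
```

View pics/top2.png

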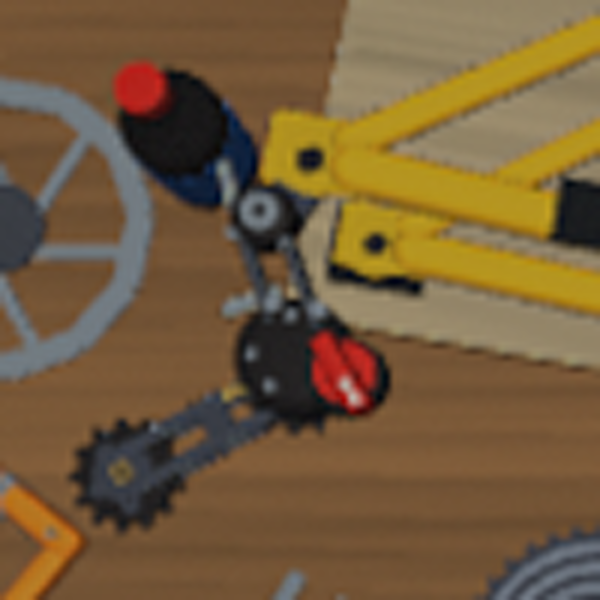

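View pics/side2.png

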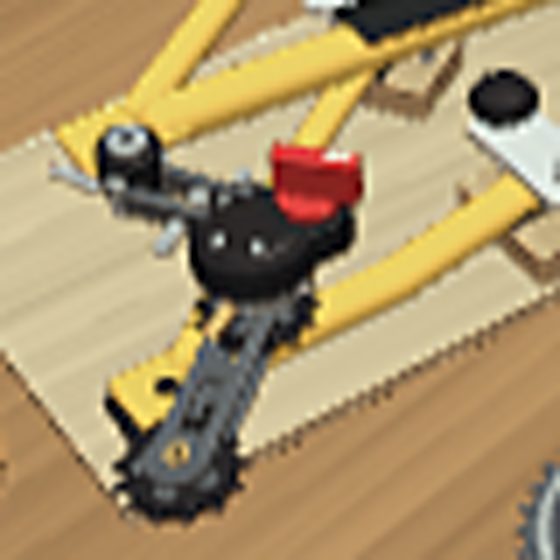

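The crops show the pulley bolt at top (121,470), the housing disc around (288,362), and the red bar from (322,340) to (360,405). In the side crop the bar runs (275,150)–(360,165) and the pulley bolt is at (177,453).

```bash
python3 - <<'E'
from h import *
t=imaging.read_camera('top'); s=imaging.read_camera('side')
T=lambda u,v,z:at(t,125+u/6,115+v/6,z).round(4)
S=lambda u,v,z:at(s,170+u/7,175+v/7,z).round(4)
print('pulley',T(121,470,.164),S(177,453,.164))
print('housing',T(290,360,.199),S(265,235,.199))
print('bar ends',T(322,340,.225),T(362,405,.225)); print('side bar top ends',S(275,148,.225),S(360,162,.225))
print('disc',T(350,373,.204),S(318,195,.204))
print('lube',T(142,88,.135))
st=bot.read_state(); print(Ro.from_rotvec(st['tcp_rot']).as_matrix().round(3))
# red blob centroid
for c,n in((t,'t'),(s,'s')):
    i=c['img'].astype(int); m=(i[...,0]>120)&(i[...,1]<70)&(i[...,2]<70)
    k,l,stt,ce=cv2.connectedComponentsWithStats(m.astype(np.uint8))
    print(n,[(stt[j].tolist(),ce[j].round(1).tolist(),at(c,*ce[j],.215).round(3).tolist()) for j in range(1,k) if stt[j][4]>15])
E
```

```text
pulley [0.5285 0.2303 0.164 ] [0.5285 0.2303 0.164 ]
housing [0.5701 0.1486 0.199 ] [0.5624 0.1513 0.199 ]
bar ends [0.5735 0.1296 0.225 ] [0.5459 0.1126 0.225 ]
side bar top ends [0.5741 0.1322 0.225 ] [0.5435 0.1154 0.225 ]
disc [0.5632 0.1219 0.204 ] [0.5595 0.1253 0.204 ]
lube [0.7114 0.2338 0.135 ]
[[ 0.916  0.401 -0.   ]
 [ 0.401 -0.916  0.001]
 [ 0.    -0.001 -1.   ]]
t [([144, 125, 8, 9, 61], [147.5, 128.9], [0.688, 0.213, 0.215]), ([177, 171, 10, 13, 78], [181.2, 175.8], [0.565, 0.125, 0.215])]
s [([353, 81, 9, 8, 52], [357.0, 84.5], [0.636, -0.732, 0.215]), ([209, 196, 13, 11, 95], [214.2, 200.6], [0.559, 0.129, 0.215]), ([150, 213, 8, 8, 48], [153.7, 216.4], [0.633, 0.276, 0.215])]
```

Call:
{"api": "step_arm", "payload": {
  "series": [
    {"x":0,"y":0,"z":-0.18,"grip":-1},
    {"x":0,"y":0,"z":-0.18,"grip":-1},
    {"x":0.56,"y":-0.56,"z":-0.18,"grip":-1},
    {"x":0.56,"y":-0.56,"z":-0.18},
    {"x":0.56,"y":-0.56,"z":-0.18},
    {"x":0.56,"y":-0.56,"z":-0.18},
    {"x":0.56,"y":-0.56,"z":-0.18},
    {"x":0.56,"y":-0.56,"z":-0.18},
    {"x":0.56,"y":-0.56,"z":-0.18},
    {"x":0.56,"y":-0.56,"z":-0.18},
    {"x":0.56,"y":-0.56,"z":-0.18}
  ]
}}

```text
validation failed for argument at $.se...
```

Call:
{"api": "step_arm", "payload": {
  "series": [
    {"x":0.56,"y":-0.56,"az":-0.24,"grip":0},
    {"x":0.56,"y":-0.56,"az":-0.24,"grip":0},
    {"x":0.56,"y":-0.56,"az":-0.24,"grip":0},
    {"x":0.56,"y":-0.56,"az":-0.24,"grip":0},
    {"x":0.56,"y":-0.56,"az":-0.24,"grip":0},
    {"x":0.56,"y":-0.56,"az":-0.24,"grip":0},
    {"x":0.56,"y":-0.56,"az":-0.24,"grip":0},
    {"x":0.56,"y":-0.56,"az":-0.24,"grip":0},
    {"x":0.56,"y":-0.56,"az":-0.24,"grip":0},
    {"x":0.56,"y":-0.56,"az":-0.24,"grip":0},
    {"x":0.56,"y":-0.56,"az":-0.24,"grip":0}
  ]
}}

```text
validation failed for argument at $.se...
```

```bash
cat >> h.py <<'E'
def rep(tgt):
    s=bot.read_state(); R=Ro.from_rotvec(s['tcp_rot']).as_matrix(); d=R.T@(np.array(tgt)-s['tool_pos'])
    print('t',s['time'],'pos',s['tool_pos'].round(4),'yaw_y',np.degrees(np.arctan2(R[1,1],R[0,1])).round(1),'q',s['q'].round(2),'F',s['wrist_force'].round(1),'w',round(s['width'],3),'gf',s['grip_force'],'\nshift norm',(d/.5).round(4)); print(R.round(3).tolist())
E
python3 - <<'E'
from h import *
rep([.559,.1225,.208])
c=snap('wrist','w1.png',None,1.5); print(px(c,[.559,.1225,.225]))
E
```

```text
t 0.3 pos [ 0.2707 -0.618   0.2055] yaw_y -66.3 q [-1.19  0.26  1.6   0.    1.27 -0.04] F [ 0.9  0.3 -0.7] w 0.999 gf 0.0 
shift norm [ 1.1224 -1.1253 -0.0041]
[[0.916, 0.401, -0.0], [0.401, -0.916, 0.001], [0.0, -0.001, -1.0]]
(np.float64(-208199.14677652472), np.float64(-187287.01583814647))
```

View pics/w1.png

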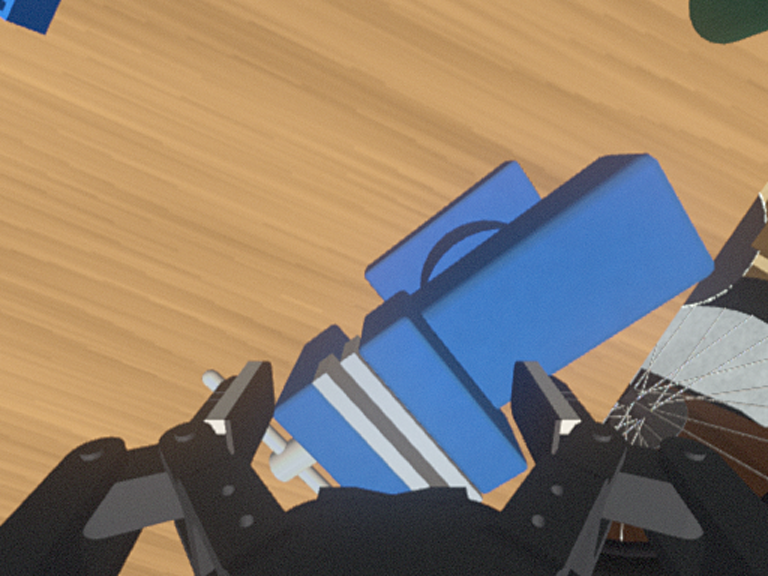

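The moves were refused and the arm is still above the vise, as the wrist view shows. A row probably needs every key, so I'll give them all.

Call:
{"api": "step_arm", "payload": {
  "series": [
    {"x":0,"y":0,"z":-0.18,"ax":0,"ay":0,"az":0,"grip":-1},
    {"x":0,"y":0,"z":-0.18,"ax":0,"ay":0,"az":0,"grip":-1},
    {"x":0.56,"y":-0.56,"z":-0.18,"ax":0,"ay":0,"az":0,"grip":0},
    {"x":0.56,"y":-0.56,"z":-0.18,"ax":0,"ay":0,"az":0,"grip":0},
    {"x":0.56,"y":-0.56,"z":-0.18,"ax":0,"ay":0,"az":0,"grip":0},
    {"x":0.56,"y":-0.56,"z":-0.18,"ax":0,"ay":0,"az":0,"grip":0},
    {"x":0.56,"y":-0.56,"z":-0.18,"ax":0,"ay":0,"az":0,"grip":0},
    {"x":0.56,"y":-0.56,"z":-0.18,"ax":0,"ay":0,"az":0,"grip":0},
    {"x":0.56,"y":-0.56,"z":-0.18,"ax":0,"ay":0,"az":0,"grip":0},
    {"x":0.56,"y":-0.56,"z":-0.18,"ax":0,"ay":0,"az":0,"grip":0},
    {"x":0.56,"y":-0.56,"z":-0.18,"ax":0,"ay":0,"az":0,"grip":0}
  ]
}}

```text
time: 1.45
tool_pos: [0.4165, -0.2447, 0.2964]
tcp_rot: [-3.072, -0.653, -0.003]
wrist_force: [-0.1, -1.1, -0.8]
width: 0.498
grip_force: 0.0
```

Call:
{"api": "step_arm", "payload": {
  "series": [
    {"x":0.556,"y":-0.558,"z":0,"ax":0,"ay":0,"az":-0.24,"grip":0},
    {"x":0.556,"y":-0.558,"z":0,"ax":0,"ay":0,"az":-0.24,"grip":0},
    {"x":0.556,"y":-0.558,"z":0,"ax":0,"ay":0,"az":-0.24,"grip":0},
    {"x":0.556,"y":-0.558,"z":0,"ax":0,"ay":0,"az":-0.24,"grip":0},
    {"x":0.556,"y":-0.558,"z":0,"ax":0,"ay":0,"az":-0.24,"grip":0},
    {"x":0.556,"y":-0.558,"z":0,"ax":0,"ay":0,"az":-0.24,"grip":0},
    {"x":0.556,"y":-0.558,"z":0,"ax":0,"ay":0,"az":-0.24,"grip":0},
    {"x":0.556,"y":-0.558,"z":0,"ax":0,"ay":0,"az":-0.24,"grip":0},
    {"x":0.556,"y":-0.558,"z":0,"ax":0,"ay":0,"az":-0.24,"grip":0},
    {"x":0.556,"y":-0.558,"z":0,"ax":0,"ay":0,"az":-0.24,"grip":0},
    {"x":0.556,"y":-0.558,"z":0,"ax":0,"ay":0,"az":-0.24,"grip":0}
  ]
}}

```text
time: 2.55
tool_pos: [0.5575, 0.1164, 0.2958]
tcp_rot: [3.028, 0.834, -0.001]
wrist_force: [0.1, 0.0, -0.1]
width: 0.5
grip_force: 0.0
```

```bash
python3 - <<'E'
from h import *
rep([.559,.1225,.208])
c=snap('wrist','w2.png',None,1.5); print(np.array(px(c,[.559,.1225,.225]))*1.5, 1.5*np.array(px(c,bot.read_state()['tool_pos'])))
np.savez('w2.npz',**{k:c[k] for k in c})
E
```

```text
t 2.55 pos [0.5575 0.1164 0.2958] yaw_y -59.2 q [ 0.16  0.02  1.72 -0.    1.41  1.2 ] F [ 0.1  0.  -0.1] w 0.5 gf 0.0 
shift norm [ 0.0089 -0.0091  0.1757]
[[0.859, 0.512, -0.0], [0.512, -0.859, -0.001], [-0.001, 0.0, -1.0]]
[385.84331596 287.24251426] [394.22657771 342.64856038]
```

View pics/w2.png

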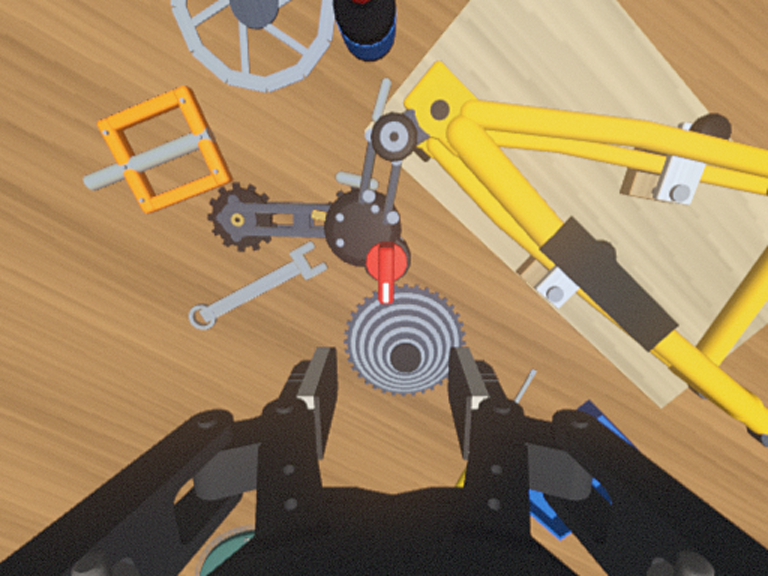

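The wrist view shows the bar vertical in the image, so it's aligned with tool x. It runs from (386,243) to (386,303), the disc centre is about (387,262), the housing is about (363,228) and the pulley bolt is at (237,219).

```bash
python3 - <<'E'
from h import *
c=dict(np.load('w2.npz')); W=lambda u,v,z:at(c,u/1.5,v/1.5,z).round(4)
print('bar',W(386,243,.225),W(386,303,.225)); print('disc',W(387,262,.204),'housing',W(363,228,.199),'pulley',W(237,219,.164))
rep([.561,.1235,.208])
E
```

```text
bar [0.5827 0.1363 0.225 ] [0.5502 0.1172 0.225 ]
disc [0.5687 0.1276 0.204 ] housing [0.5792 0.1521 0.199 ] pulley [0.532  0.2341 0.164 ]
t 2.6 pos [0.5575 0.1161 0.296 ] yaw_y -59.2 q [ 0.16  0.02  1.72 -0.    1.41  1.2 ] F [-0.2 -0.5 -1.3] w 0.5 gf 0.0 
shift norm [ 0.0137 -0.0092  0.176 ]
[[0.859, 0.511, -0.0], [0.511, -0.859, -0.001], [-0.0, 0.0, -1.0]]
```

Call:
{"api": "step_arm", "payload": {
  "series": [
    {"x":0.017,"y":-0.009,"z":0.1,"ax":0,"ay":0,"az":0,"grip":0},
    {"x":0.017,"y":-0.009,"z":0.1,"ax":0,"ay":0,"az":0,"grip":0},
    {"x":0.017,"y":-0.009,"z":0.1,"ax":0,"ay":0,"az":0,"grip":0}
  ]
}}

```text
time: 2.9
tool_pos: [0.5614, 0.1243, 0.245]
tcp_rot: [3.029, 0.833, -0.005]
wrist_force: [0.4, 0.5, 0.7]
width: 0.5
grip_force: 0.0
```

```bash
python3 - <<'E'
from h import *
rep([.563,.125,.208])
c=snap('wrist','w3.png',None,1.5)
np.savez('w3.npz',**c)
E
```

```text
t 2.9 pos [0.5614 0.1243 0.245 ] yaw_y -59.2 q [ 0.17  0.06  1.77 -0.    1.32  1.21] F [0.4 0.5 0.7] w 0.5 gf 0.0 
shift norm [0.0037 0.0005 0.074 ]
[[0.859, 0.512, -0.003], [0.512, -0.859, -0.001], [-0.003, -0.001, -1.0]]
```

View pics/w3.png

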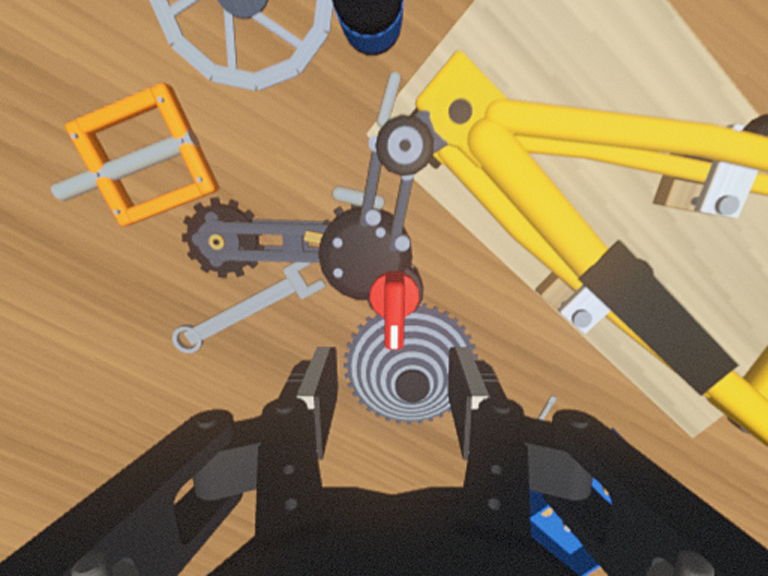

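Here the bar top runs (394,273)–(394,350), the disc is about (393,294), the housing (365,252) and the pulley bolt (215,242).

```bash
python3 - <<'E'
from h import *
c=dict(np.load('w3.npz')); W=lambda u,v,z:at(c,u/1.5,v/1.5,z).round(4)
print('bar',W(394,273,.225),W(394,350,.225)); print('disc',W(393,294,.204),'housing',W(365,252,.199),'pulley',W(215,242,.164))
print('cam',-c['R'].T@c['t'])
E
```

```text
bar [0.5846 0.1379 0.225 ] [0.5498 0.1172 0.225 ]
disc [0.5695 0.1294 0.204 ] housing [0.5808 0.1536 0.199 ] pulley [0.5312 0.2348 0.164 ]
cam [0.62769681 0.1643775  0.41336433]
```

Call:
{"api": "step_arm", "payload": {
  "series": [
    {"x":0.01,"y":0.001,"z":0.074,"ax":0,"ay":0,"az":0,"grip":0},
    {"x":0.01,"y":0.001,"z":0.074,"ax":0,"ay":0,"az":0,"grip":0},
    {"x":0.01,"y":0.001,"z":0.074,"ax":0,"ay":0,"az":0,"grip":0},
    {"x":0.01,"y":0.001,"z":0.074,"ax":0,"ay":0,"az":0,"grip":1},
    {"x":0.01,"y":0.001,"z":0.074,"ax":0,"ay":0,"az":0,"grip":1},
    {"x":0.01,"y":0.001,"z":0.074,"ax":0,"ay":0,"az":0,"grip":1},
    {"x":0.01,"y":0.001,"z":0.074,"ax":0,"ay":0,"az":0,"grip":1},
    {"x":0.01,"y":0.001,"z":0.074,"ax":0,"ay":0,"az":0,"grip":1}
  ],
  "force": 50
}}

```text
time: 3.75
tool_pos: [0.5673, 0.128, 0.2093]
tcp_rot: [3.028, 0.836, 0.001]
wrist_force: [-0.1, 0.2, -0.5]
width: -0.001
grip_force: 0.0
```

```bash
python3 - <<'E'
from h import *
rep([.566,.1265,.208])
t=imaging.read_camera('top'); s=imaging.read_camera('side'); w=imaging.read_camera('wrist')
A=cv2.resize(t['img'][130:220,140:230],(400,400),interpolation=3); B=cv2.resize(s['img'][160:240,180:260],(400,400),interpolation=3)
cv2.imwrite('pics/c1.png',np.hstack([A,B])[:,:,::-1])
E
```

```text
t 3.75 pos [0.5673 0.128  0.2093] yaw_y -59.1 q [0.18 0.09 1.81 0.   1.25 1.21] F [-0.1  0.2 -0.5] w -0.001 gf 0.0 
shift norm [-0.0038  0.0013  0.0027]
[[0.858, 0.513, 0.0], [0.513, -0.858, 0.0], [0.0, 0.0, -1.0]]
```

View pics/c1.png

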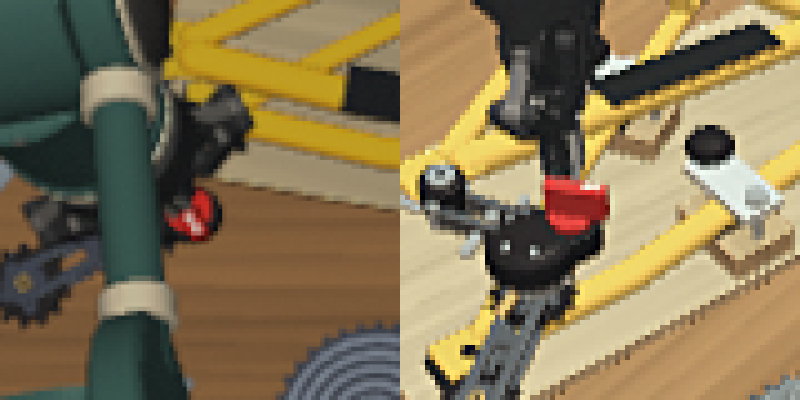

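The fingers shut just beyond the bar's far end: in the right crop they stand behind the bar at (563,180), which runs (545,182)–(608,186). I'll compare this with the projected TCP.

```bash
python3 - <<'E'
from h import *
s=imaging.read_camera('side');t=imaging.read_camera('top')
S=lambda u,v,z:at(s,180+(u-400)/5,160+v/5,z).round(4)
P=lambda X:((np.array(px(s,X))-[180,160])*5+[400,0]).round(0)
Q=lambda X:((np.array(px(t,X))-[140,130])*400/90).round(0)
p=bot.read_state()['tool_pos']
for z in (.209,.225,.25): print('TCPcol',z,P([*p[:2],z]),Q([*p[:2],z]))
print('bar ends',S(545,182,.225),S(608,186,.225))
for k in (-11,0,11,20): print(k,P(p+np.array([.859,.512,0])*k/1e3))
E
```

```text
TCPcol 0.209 [563. 204.] [180. 202.]
TCPcol 0.225 [561. 183.] [175. 196.]
TCPcol 0.25 [556. 149.] [165. 188.]
bar ends [0.5739 0.1334 0.225 ] [0.5459 0.1125 0.225 ]
-11 [583. 207.]
0 [563. 204.]
11 [544. 201.]
20 [529. 199.]
```

```bash
python3 - <<'E'
from h import *
s=imaging.read_camera('side');t=imaging.read_camera('top');w2=dict(np.load('w2.npz'));w3=dict(np.load('w3.npz'))
def tri(obs):
    A=np.zeros((3,3));b=np.zeros(3)
    for c,u,v in obs:
        d=c['R'].T@np.array([(u-c['cx'])/c['fx'],(v-c['cy'])/c['fy'],1]);d/=np.linalg.norm(d);o=-c['R'].T@c['t'];M=np.eye(3)-np.outer(d,d);A+=M;b+=M@o
    return np.linalg.solve(A,b).round(4)
T=lambda u,v:(t,125+u/6,115+v/6); S=lambda u,v:(s,170+u/7,175+v/7); W2=lambda u,v:(w2,u/1.5,v/1.5); W3=lambda u,v:(w3,u/1.5,v/1.5)
for n,o in dict(pulley=[T(121,470),S(177,453),W2(237,219),W3(215,242)],tip=[T(362,405),S(360,162),W2(386,303),W3(394,350)],far=[T(322,340),S(275,148),W2(386,243),W3(394,273)]).items():
    print(n,'TS',tri(o[:2]),'TW',tri([o[0],o[3]]),'SW',tri([o[1],o[3]]),'WW',tri(o[2:]),'all',tri(o))
print(w2['R'].round(3).tolist(),(-w2['R'].T@w2['t']).round(3))
E
```

```text
pulley TS [0.5285 0.2303 0.164 ] TW [0.5293 0.2342 0.1583] SW [0.5298 0.2326 0.1642] WW [0.5353 0.2316 0.1747] all [0.5301 0.2326 0.163 ]
tip TS [0.5464 0.1132 0.2217] TW [0.5469 0.1147 0.2168] SW [0.5472 0.1144 0.2206] WW [0.5508 0.1177 0.2272] all [0.5475 0.1145 0.2196]
far TS [0.5746 0.1306 0.2232] TW [0.5787 0.1346 0.1998] SW [0.5809 0.1327 0.2184] WW [0.5777 0.1338 0.1952] all [0.5796 0.133  0.2164]
[[0.511, -0.86, 0.001], [-0.822, -0.488, 0.295], [-0.253, -0.151, -0.956]] [0.623 0.156 0.464]
```

```bash
python3 - <<'E'
from h import *
w=imaging.read_camera('wrist'); s=imaging.read_camera('side'); p=bot.read_state()['tool_pos']
print('TCP in wrist',px(w,p),'bar top c',px(w,[.563,.1237,.225]), 'side',px(s,p))
A=cv2.resize(w['img'][160:384,180:340],(429,600),interpolation=3); B=cv2.resize(s['img'][165:215,195:231],(371,515),interpolation=3)
B=np.vstack([B,np.zeros((85,371,3),np.uint8)])
cv2.imwrite('pics/c2.png',np.hstack([A,B])[:,:,::-1])
E
```

```text
TCP in wrist (np.float64(262.5371307372166), np.float64(228.10233244386689)) bar top c (np.float64(265.0655767101653), np.float64(247.2896686371276)) side (np.float64(212.67880451280783), np.float64(200.77732951605117))
```

View pics/c2.png

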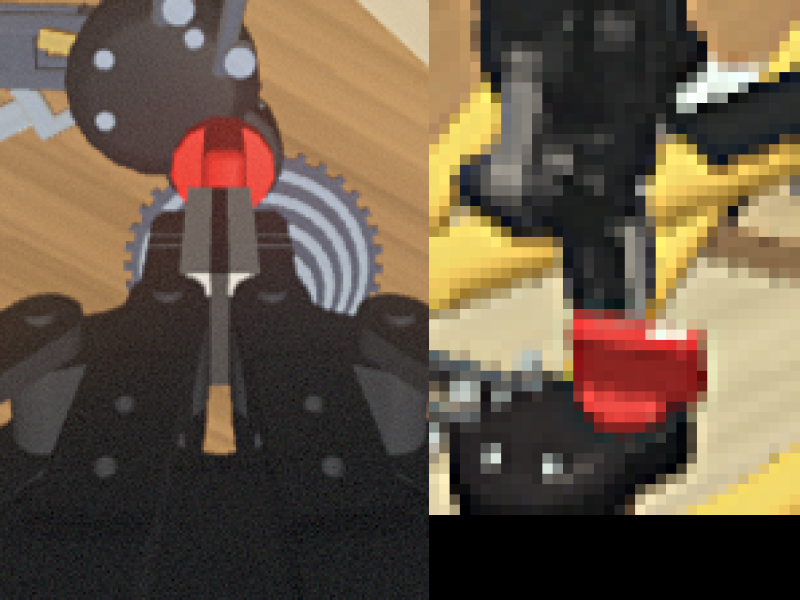

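The shut fingertips sit laterally on the bar's line (wrist crop 222 against bar 224). The side crop shows them ending at the bar's top edge, about row 312. So they closed above the bar, and I'll probe downward gently.

Call:
{"api": "step_arm", "payload": {
  "series": [
    {"x":0,"y":0,"z":0.002,"ax":0,"ay":0,"az":0,"grip":1},
    {"x":0,"y":0,"z":0.004,"ax":0,"ay":0,"az":0,"grip":1},
    {"x":0,"y":0,"z":0.004,"ax":0,"ay":0,"az":0,"grip":1}
  ]
}}

```text
time: 4.5
tool_pos: [0.5671, 0.1279, 0.2067]
tcp_rot: [-3.028, -0.836, 0.001]
wrist_force: [-0.2, 0.7, -0.4]
width: 0.0
grip_force: 0.0
```

Call:
{"api": "step_arm", "payload": {
  "series": [
    {"x":0,"y":0,"z":0.002,"ax":0,"ay":0,"az":0,"grip":1},
    {"x":0,"y":0,"z":0.004,"ax":0,"ay":0,"az":0,"grip":1},
    {"x":0,"y":0,"z":0.004,"ax":0,"ay":0,"az":0,"grip":1}
  ]
}}

```text
time: 4.8
tool_pos: [0.5671, 0.1279, 0.2048]
tcp_rot: [-3.028, -0.836, 0.001]
wrist_force: [-1.1, -0.2, -0.4]
width: 0.001
grip_force: 0.0
```

```bash
python3 - <<'E'
from h import *
rep([.566,.1265,.2])
s=imaging.read_camera('side')
# dark/red boundary columns: print rows for a few columns through bar/finger
for u in (209,212,215): print(u,[tuple(int(a) for a in s['img'][v,u]) for v in range(190,206)])
E
```

```text
t 4.8 pos [0.5671 0.1279 0.2048] yaw_y -59.1 q [0.18 0.09 1.81 0.   1.24 1.21] F [-1.1 -0.2 -0.4] w 0.001 gf 0.0 
shift norm [-0.0033  0.0013  0.0095]
[[0.859, 0.513, -0.0], [0.513, -0.859, -0.0], [-0.0, -0.0, -1.0]]
209 [(34, 34, 36), (29, 29, 31), (24, 25, 28), (21, 23, 25), (12, 17, 22), (29, 14, 19), (154, 29, 30), (229, 48, 48), (125, 11, 13), (138, 15, 20), (141, 18, 24), (136, 23, 28), (128, 33, 33), (154, 50, 47), (55, 29, 28), (31, 42, 43)]
212 [(26, 27, 27), (36, 34, 35), (34, 34, 35), (33, 33, 33), (30, 32, 33), (17, 29, 30), (112, 56, 51), (203, 103, 92), (175, 43, 39), (138, 35, 32), (140, 37, 33), (137, 36, 33), (163, 43, 39), (226, 69, 62), (239, 76, 70), (223, 64, 59)]
215 [(125, 122, 116), (129, 125, 119), (136, 133, 123), (138, 136, 127), (142, 140, 132), (133, 138, 130), (146, 128, 120), (203, 88, 80), (218, 54, 50), (122, 29, 27), (141, 36, 33), (140, 36, 35), (142, 36, 32), (191, 54, 51), (242, 77, 71), (217, 62, 56)]
```

Call:
{"api": "step_arm", "payload": {
  "series": [
    {"x":0,"y":0,"z":0.002,"ax":0,"ay":0,"az":0,"grip":1},
    {"x":0,"y":0,"z":0.004,"ax":0,"ay":0,"az":0,"grip":1},
    {"x":0,"y":0,"z":0.006,"ax":0,"ay":0,"az":0,"grip":1},
    {"x":0,"y":0,"z":0.006,"ax":0,"ay":0,"az":0,"grip":1}
  ]
}}

```text
time: 5.25
tool_pos: [0.567, 0.128, 0.2017]
tcp_rot: [-3.028, -0.836, 0.001]
wrist_force: [0.4, 0.8, -1.1]
width: 0.001
grip_force: 0.0
```

Call:
{"api": "step_arm", "payload": {
  "series": [
    {"x":0,"y":0,"z":0.002,"ax":0,"ay":0,"az":0,"grip":1},
    {"x":0,"y":0,"z":0.004,"ax":0,"ay":0,"az":0,"grip":1},
    {"x":0,"y":0,"z":0.006,"ax":0,"ay":0,"az":0,"grip":1},
    {"x":0,"y":0,"z":0.006,"ax":0,"ay":0,"az":0,"grip":1}
  ]
}}

```text
time: 5.65
tool_pos: [0.5673, 0.128, 0.1997]
tcp_rot: [3.028, 0.836, 0.001]
wrist_force: [-1.6, 0.3, 4.5]
width: -0.004
grip_force: 2.0
```

```bash
python3 - <<'E'
from h import *
rep([.566,.1265,.2])
w=imaging.read_camera('wrist'); i=w['img'].astype(int)
m=((i[...,0]>110)&(i[...,1]<90)&(i[...,2]<90)).astype(np.uint8)
k,l,st,ce=cv2.connectedComponentsWithStats(m); print([(st[j].tolist(),ce[j].round(1)) for j in range(1,k) if st[j][4]>20])
for v in (215,220,224,228,232,236,240,250,260): print(v,[int(x) for x in i[v,240:290:3,0]],[int(x) for x in i[v,240:290:3,1]])
E
```

```text
t 5.65 pos [0.5673 0.128  0.1997] yaw_y -59.1 q [0.18 0.09 1.82 0.   1.23 1.21] F [-1.6  0.3  4.5] w -0.004 gf 2.047020122408867 
shift norm [-0.0037  0.0013 -0.0006]
[[0.858, 0.513, 0.0], [0.513, -0.858, 0.0], [0.0, 0.0, -1.0]]
[([92, 57, 21, 38, 126], array([102.4,  75. ])), ([34, 72, 51, 43, 261], array([51.2, 92.9])), ([112, 93, 21, 43, 121], array([122.5, 115.4])), ([54, 127, 16, 21, 114], array([ 61.4, 137.2])), ([242, 208, 42, 31, 823], array([263. , 222.6]))]
215 [79, 88, 81, 181, 241, 212, 120, 121, 122, 124, 134, 241, 199, 95, 90, 116, 161] [66, 72, 66, 58, 82, 66, 45, 44, 44, 47, 42, 87, 62, 79, 73, 85, 120]
220 [81, 79, 216, 236, 236, 156, 121, 124, 126, 122, 126, 240, 236, 231, 98, 85, 186] [68, 65, 60, 73, 77, 48, 45, 45, 52, 43, 41, 88, 82, 73, 76, 62, 142]
224 [80, 136, 238, 236, 237, 150, 207, 214, 213, 218, 196, 239, 237, 236, 190, 80, 114] [63, 59, 75, 68, 74, 48, 57, 57, 55, 67, 49, 86, 87, 85, 72, 60, 111]
228 [68, 172, 236, 238, 241, 166, 234, 239, 240, 241, 217, 240, 236, 236, 232, 97, 178] [47, 51, 73, 69, 74, 46, 64, 67, 73, 81, 54, 79, 80, 78, 67, 89, 187]
232 [191, 196, 237, 222, 114, 109, 105, 65, 73, 107, 109, 162, 237, 236, 240, 109, 107] [145, 62, 70, 82, 108, 100, 97, 47, 60, 104, 100, 104, 79, 80, 68, 103, 102]
236 [107, 88, 245, 195, 108, 113, 106, 65, 72, 117, 112, 125, 242, 242, 138, 175, 148] [104, 88, 72, 88, 100, 102, 97, 46, 57, 106, 103, 98, 75, 79, 150, 180, 149]
240 [66, 67, 61, 108, 111, 108, 103, 64, 65, 112, 117, 110, 61, 63, 63, 116, 166] [51, 45, 42, 102, 100, 101, 90, 41, 53, 103, 103, 99, 49, 43, 44, 115, 172]
250 [63, 67, 61, 110, 111, 106, 94, 59, 67, 109, 111, 110, 68, 64, 58, 67, 109] [51, 51, 46, 99, 104, 99, 84, 47, 51, 101, 101, 102, 54, 49, 38, 47, 106]
260 [63, 58, 67, 103, 106, 100, 79, 57, 57, 97, 102, 104, 103, 62, 64, 59, 60] [49, 40, 54, 100, 95, 92, 71, 45, 43, 92, 95, 101, 96, 51, 55, 48, 49]
```

Contact with the bar's top (225 mm) came at a reported z of 0.200, so the tips sit about 25 mm higher than reported. I'll open, go down to about 0.183 reported and grip.

Call:
{"api": "step_arm", "payload": {
  "series": [
    {"x":0.002,"y":0,"z":-0.02,"ax":0,"ay":0,"az":0,"grip":1},
    {"x":0.002,"y":0,"z":-0.02,"ax":0,"ay":0,"az":0,"grip":0.2},
    {"x":0.002,"y":0,"z":-0.02,"ax":0,"ay":0,"az":0,"grip":0.2},
    {"x":0.002,"y":0,"z":-0.02,"ax":0,"ay":0,"az":0,"grip":0.2},
    {"x":0.002,"y":0,"z":-0.02,"ax":0,"ay":0,"az":0,"grip":0.2},
    {"x":0.002,"y":0,"z":0,"ax":0,"ay":0,"az":0,"grip":0.2},
    {"x":0.002,"y":0,"z":0.016,"ax":0,"ay":0,"az":0,"grip":0.2},
    {"x":0.002,"y":0,"z":0.03,"ax":0,"ay":0,"az":0,"grip":0.2},
    {"x":0.002,"y":0,"z":0.03,"ax":0,"ay":0,"az":0,"grip":0.2}
  ]
}}

```text
time: 6.6
tool_pos: [0.5667, 0.1282, 0.1817]
tcp_rot: [-3.028, -0.835, 0.006]
wrist_force: [-0.6, 0.4, -0.6]
width: 0.397
grip_force: 0.0
```

Call:
{"api": "step_arm", "payload": {
  "series": [
    {"x":0,"y":0,"z":0,"ax":0,"ay":0,"az":0,"grip":1},
    {"x":0,"y":0,"z":0,"ax":0,"ay":0,"az":0,"grip":1},
    {"x":0,"y":0,"z":0,"ax":0,"ay":0,"az":0,"grip":1},
    {"x":0,"y":0,"z":0,"ax":0,"ay":0,"az":0,"grip":1}
  ],
  "force": 50
}}

```text
time: 7.0
tool_pos: [0.5686, 0.1279, 0.1842]
tcp_rot: [3.027, 0.835, 0.001]
wrist_force: [1.5, -2.3, -1.7]
width: 0.103
grip_force: 51.2
```

Call:
{"api": "step_arm", "payload": {
  "series": [
    {"x":0,"y":0,"z":0,"ax":0,"ay":0,"az":-0.2,"grip":1},
    {"x":0,"y":0,"z":0,"ax":0,"ay":0,"az":-0.4,"grip":1},
    {"x":0,"y":0,"z":0,"ax":0,"ay":0,"az":-0.6,"grip":1},
    {"x":0,"y":0,"z":0,"ax":0,"ay":0,"az":-0.8,"grip":1},
    {"x":0,"y":0,"z":0,"ax":0,"ay":0,"az":-1,"grip":1},
    {"x":0,"y":0,"z":0,"ax":0,"ay":0,"az":-1,"grip":1}
  ]
}}

```text
time: 7.6
tool_pos: [0.5679, 0.1285, 0.1842]
tcp_rot: [-2.709, -1.591, 0.0]
wrist_force: [1.3, -1.8, -0.0]
width: 0.1
grip_force: 51.4
```

```bash
python3 -c "
from h import *
rep([.566,.1265,.2]); print(bot.read_state()['torque'])"
```

```text
t 7.6 pos [0.5679 0.1285 0.1842] yaw_y -29.1 q [0.18 0.1  1.83 0.   1.21 0.69] F [ 1.3 -1.8 -0. ] w 0.1 gf 51.398497223854065 
shift norm [-0.0053 -0.0014 -0.0316]
[[0.487, 0.873, -0.0], [0.873, -0.487, 0.0], [-0.0, -0.0, -1.0]]
[-0.26512086  0.09996766  0.04462916]
```

Tiny side forces, so it's centred on the axis. I'll carry on turning.

Call:
{"api": "step_arm", "payload": {
  "series": [
    {"x":0,"y":0,"z":0,"ax":0,"ay":0,"az":-0.2,"grip":1},
    {"x":0,"y":0,"z":0,"ax":0,"ay":0,"az":-0.4,"grip":1},
    {"x":0,"y":0,"z":0,"ax":0,"ay":0,"az":-0.6,"grip":1},
    {"x":0,"y":0,"z":0,"ax":0,"ay":0,"az":-0.8,"grip":1},
    {"x":0,"y":0,"z":0,"ax":0,"ay":0,"az":-0.9,"grip":1},
    {"x":0,"y":0,"z":0,"ax":0,"ay":0,"az":-0.9,"grip":1}
  ]
}}

```text
time: 8.2
tool_pos: [0.5672, 0.1286, 0.1842]
tcp_rot: [-2.264, -2.176, 0.002]
wrist_force: [-3.0, -0.5, 2.5]
width: 0.105
grip_force: 51.7
```

```bash
python3 -c "
from h import *
rep([.566,.1265,.2]); print(bot.read_state()['torque'])"
```

```text
t 8.2 pos [0.5672 0.1286 0.1842] yaw_y -2.3 q [0.18 0.1  1.83 0.   1.21 0.22] F [-3.  -0.5  2.5] w 0.105 gf 51.6959023475647 
shift norm [-0.0043 -0.0022 -0.0317]
[[0.04, 0.999, -0.002], [0.999, -0.04, 0.0], [0.0, -0.002, -1.0]]
[-0.19532922  0.5460662  -0.00895363]
```

Call:
{"api": "step_arm", "payload": {
  "series": [
    {"x":0,"y":0,"z":0,"ax":0,"ay":0,"az":-0.1,"grip":1},
    {"x":0,"y":0,"z":0,"ax":0,"ay":0,"az":-0.2,"grip":1},
    {"x":0,"y":0,"z":0,"ax":0,"ay":0,"az":-0.3,"grip":1},
    {"x":0,"y":0,"z":0,"ax":0,"ay":0,"az":-0.4,"grip":1},
    {"x":0,"y":0,"z":0,"ax":0,"ay":0,"az":-0.4,"grip":1}
  ]
}}

```text
time: 8.7
tool_pos: [0.5671, 0.1286, 0.1843]
tcp_rot: [-2.029, -2.396, 0.001]
wrist_force: [-5.1, -1.1, 3.9]
width: 0.101
grip_force: 82.9
```

```bash
python3 -c "
from h import *
rep([.566,.1265,.2]); print(bot.read_state()['torque'])"
```

```text
t 8.7 pos [0.5671 0.1286 0.1843] yaw_y 9.5 q [0.18 0.1  1.83 0.   1.21 0.01] F [-5.1 -1.1  3.9] w 0.101 gf 82.9352519265376 
shift norm [-0.0038 -0.003  -0.0314]
[[-0.165, 0.986, -0.002], [0.986, 0.165, 0.001], [0.001, -0.002, -1.0]]
[-0.23644249  0.85039704 -1.78284121]
```

The lever turned 68.6° and met its end stop: moment about z is -1.8 N m. Next I'll release, lift, and work out the cage push.

Call:
{"api": "step_arm", "payload": {
  "series": [
    {"x":0,"y":0,"z":0,"ax":0,"ay":0,"az":0.1,"grip":0.2},
    {"x":0,"y":0,"z":0,"ax":0,"ay":0,"az":0.1,"grip":0.2},
    {"x":0,"y":0,"z":0,"ax":0,"ay":0,"az":0.1,"grip":0.2},
    {"x":0,"y":0,"z":0,"ax":0,"ay":0,"az":0.1,"grip":0.2},
    {"x":0,"y":0,"z":-0.05,"ax":0,"ay":0,"az":0.1,"grip":0.2},
    {"x":0,"y":0,"z":-0.1,"ax":0,"ay":0,"az":-0.5,"grip":0.2},
    {"x":0,"y":0,"z":-0.1,"ax":0,"ay":0,"az":-0.5,"grip":1},
    {"x":0,"y":0,"z":-0.1,"ax":0,"ay":0,"az":-0.5,"grip":1},
    {"x":0,"y":0,"z":-0.1,"ax":0,"ay":0,"az":-0.5,"grip":1}
  ]
}}

```text
time: 9.6
tool_pos: [0.5678, 0.1285, 0.2335]
tcp_rot: [-1.695, -2.645, 0.001]
wrist_force: [-0.3, -0.1, -0.2]
width: 0.003
grip_force: 0.0
```

```bash
python3 - <<'E'
from h import *
rep([.578,.2576,.233])
w=imaging.read_camera('wrist'); i=w['img'].astype(int)
m=((i[...,0]>170)&(i[...,1]<100)&(i[...,2]<100)).astype(np.uint8)
ys,xs=np.nonzero(m); k,l,st,ce=cv2.connectedComponentsWithStats(m)
for j in range(1,k):
    if st[j][4]>60:
        r=cv2.minAreaRect(np.argwhere(l==j)[:,::-1].astype(np.float32)); print(st[j],ce[j],r, at(w,*ce[j],.2))
# bolt-yellow small blob candidates for pulley
print('pulley expected px',px(w,[.532,.235,.139]))
cv2.imwrite('pics/w5.png',cv2.resize(i[60:300,60:380].astype(np.uint8)[:,:,::-1],(800,600),interpolation=3))
E
```

```text
t 9.6 pos [0.5678 0.1285 0.2335] yaw_y 24.7 q [ 0.18  0.07  1.77 -0.    1.29 -0.25] F [-0.3 -0.1 -0.2] w 0.003 gf 0.0 
shift norm [0.2261 0.1265 0.0009]
[[-0.418, 0.909, -0.001], [0.909, 0.418, -0.0], [0.0, -0.001, -1.0]]
[433 137  26  24 465] [445.28387097 148.89462366] ((445.2000732421875, 148.9000244140625), (21.466251373291016, 26.385601043701172), 63.43495178222656) [0.67345443 0.2293411  0.2       ]
[243 196  18  27  87] [249.47126437 209.43678161] ((249.2470245361328, 207.0428924560547), (11.585672378540039, 28.610628128051758), 22.38013458251953) [0.56074672 0.12504264 0.2       ]
[246 201  32  38 435] [263.50574713 217.28735632] ((263.06036376953125, 221.02586364746094), (19.56466293334961, 43.85635757446289), 23.198589324951172) [0.57368535 0.12358866 0.2       ]
pulley expected px (np.float64(272.87153107518816), np.float64(66.9031939079847))
```

View pics/w5.png

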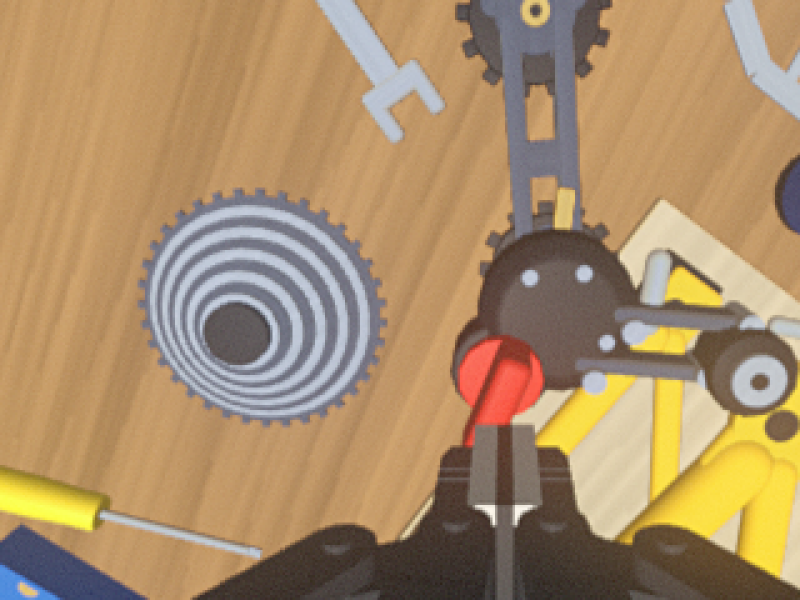

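The last look shows the red lever turned to its other end (handle at lower left) and the pulley bolt at (536,10), within about 2 mm of what I predicted. The cage lies along tool x. Now I'll go beside the pulley on its rear side and down.

Call:
{"api": "step_arm", "payload": {
  "series": [
    {"x":0.1,"y":0.127,"z":0,"ax":0,"ay":0,"az":0,"grip":1},
    {"x":0.226,"y":0.127,"z":0,"ax":0,"ay":0,"az":0,"grip":1},
    {"x":0.226,"y":0.127,"z":0,"ax":0,"ay":0,"az":0,"grip":1},
    {"x":0.226,"y":0.127,"z":0,"ax":0,"ay":0,"az":0,"grip":1},
    {"x":0.226,"y":0.127,"z":0.08,"ax":0,"ay":0,"az":-0.05,"grip":1},
    {"x":0.226,"y":0.127,"z":0.14,"ax":0,"ay":0,"az":-0.05,"grip":1},
    {"x":0.226,"y":0.127,"z":0.2,"ax":0,"ay":0,"az":-0.05,"grip":1},
    {"x":0.226,"y":0.127,"z":0.25,"ax":0,"ay":0,"az":-0.05,"grip":1},
    {"x":0.226,"y":0.127,"z":0.25,"ax":0,"ay":0,"az":-0.05,"grip":1}
  ]
}}

```text
time: 10.55
tool_pos: [0.5741, 0.2552, 0.1033]
tcp_rot: [-1.656, -2.663, 0.014]
wrist_force: [-1.4, -0.2, -0.4]
width: -0.003
grip_force: 0.0
```

```bash
python3 - <<'E'
from h import *
rep([.5688,.2532,.108])
w=imaging.read_camera('wrist'); i=w['img'].astype(int)
m=((i[...,0]>150)&(i[...,2]<90)&(i[...,1]>100)).astype(np.uint8)
print('bolt exp',px(w,[.532,.235,.139]))
k,l,st,ce=cv2.connectedComponentsWithStats(m); print([(st[j].tolist(),ce[j].round(1)) for j in range(1,k) if 8<st[j][4]<400])
P=np.array([.573,.152])
for d in (0,.3,.6,.9,1.1,1.2):
    a=np.radians(116.3)+d; c=P+.093*np.array([np.cos(a),np.sin(a)]); f=c+.041*np.array([np.sin(a),-np.cos(a)]); print(d,f.round(4))
E
```

```text
t 10.55 pos [0.5741 0.2552 0.1033] yaw_y 26.2 q [ 0.38  0.26  1.8  -0.    1.09 -0.08] F [-1.4 -0.2 -0.4] w -0.003 gf 0.0 
shift norm [ 0.0011 -0.0115 -0.0093]
[[-0.442, 0.897, -0.01], [0.897, 0.442, -0.004], [0.0, -0.011, -1.0]]
bolt exp (np.float64(172.93401257138524), np.float64(252.3420632059853))
[([105, 1, 5, 6, 13], array([106.7,   3.8])), ([85, 9, 24, 77, 212], array([96.9, 49.1])), ([82, 86, 9, 19, 42], array([86.1, 93.8])), ([60, 177, 5, 9, 13], array([ 62.3, 180.5])), ([56, 191, 5, 12, 16], array([ 58. , 196.2])), ([50, 215, 4, 6, 9], array([ 51.8, 217. ])), ([149, 277, 10, 3, 10], array([153.5, 277.4])), ([14, 313, 5, 9, 16], array([ 15.4, 316.6])), ([16, 313, 9, 14, 37], array([ 20.3, 319.7])), ([0, 327, 24, 51, 331], array([ 11.1, 351.6])), ([0, 381, 8, 3, 18], array([  2.9, 382.3]))]
0 [0.5686 0.2535]
0.3 [0.5387 0.2477]
0.6 [0.512  0.2333]
0.9 [0.4907 0.2116]
1.1 [0.4805 0.1941]
1.2 [0.4767 0.1846]
```

Call:
{"api": "step_arm", "payload": {
  "series": [
    {"x":0,"y":0,"z":0,"ax":0,"ay":0,"az":0,"grip":1},
    {"x":0,"y":-0.008,"z":0,"ax":0,"ay":0,"az":0,"grip":1},
    {"x":0,"y":-0.016,"z":0,"ax":0,"ay":0,"az":0,"grip":1},
    {"x":0,"y":-0.024,"z":0,"ax":0,"ay":0,"az":0,"grip":1},
    {"x":0,"y":-0.024,"z":0,"ax":0,"ay":0,"az":0,"grip":1}
  ]
}}

```text
time: 11.1
tool_pos: [0.5671, 0.2522, 0.1097]
tcp_rot: [1.656, 2.669, 0.001]
wrist_force: [-0.1, 0.9, -0.1]
width: -0.002
grip_force: 0.0
```

Call:
{"api": "step_arm", "payload": {
  "series": [
    {"x":0,"y":-0.008,"z":0,"ax":0,"ay":0,"az":0,"grip":1},
    {"x":0,"y":-0.016,"z":0,"ax":0,"ay":0,"az":0,"grip":1},
    {"x":0,"y":-0.016,"z":0,"ax":0,"ay":0,"az":0,"grip":1}
  ]
}}

```text
time: 11.4
tool_pos: [0.5609, 0.2492, 0.1096]
tcp_rot: [1.656, 2.668, 0.003]
wrist_force: [4.2, 1.5, -0.4]
width: 0.001
grip_force: 1.9
```

Call:
{"api": "step_arm", "payload": {
  "series": [
    {"x":0.0055,"y":-0.019,"z":0,"ax":0,"ay":0,"az":-0.19,"grip":1},
    {"x":0.009,"y":-0.038,"z":0,"ax":0,"ay":0,"az":-0.38,"grip":1},
    {"x":0.011,"y":-0.058,"z":0,"ax":0,"ay":0,"az":-0.57,"grip":1},
    {"x":0.0104,"y":-0.077,"z":0,"ax":0,"ay":0,"az":-0.76,"grip":1},
    {"x":0.008,"y":-0.097,"z":0,"ax":0,"ay":0,"az":-0.955,"grip":1},
    {"x":0.008,"y":-0.097,"z":0,"ax":0,"ay":0,"az":-0.955,"grip":1}
  ]
}}

```text
time: 12.0
tool_pos: [0.5153, 0.2319, 0.1097]
tcp_rot: [0.943, 2.995, 0.004]
wrist_force: [4.0, 5.2, -0.1]
width: -0.001
grip_force: 3.2
```

```bash
cat >> h.py <<'E'
def pv():
    s=bot.read_state(); R=Ro.from_rotvec(s['tcp_rot']).as_matrix(); v=s['tool_pos']-[.573,.152,0]
    print('radial/tangential', (R.T@v)[:2].round(4),'F tool',(R.T@s['wrist_force']).round(1),'d',np.radians(np.degrees(np.arctan2(v[1],v[0]))-97.1).round(3))
E
python3 -c "
from h import *
rep([.5,.2,.1]);pv()"
```

```text
t 12.0 pos [0.5153 0.2319 0.1097] yaw_y 55.0 q [ 0.38  0.14  1.94  0.    1.06 -0.58] F [ 4.   5.2 -0.1] w -0.001 gf 3.2198571413755417 
shift norm [-0.0115 -0.0699  0.0192]
[[-0.82, 0.573, 0.002], [0.573, 0.82, 0.002], [-0.0, 0.003, -1.0]]
radial/tangential [0.0931 0.0327] F tool [-0.3  6.6  0.1] d 0.502
```

The force is 6.6 N at about 0.5 rad, which matches the spring. I'll go on over the pawl.

Call:
{"api": "step_arm", "payload": {
  "series": [
    {"x":0.0055,"y":-0.019,"z":0,"ax":0,"ay":0,"az":-0.19,"grip":1},
    {"x":0.009,"y":-0.038,"z":0,"ax":0,"ay":0,"az":-0.38,"grip":1},
    {"x":0.011,"y":-0.058,"z":0,"ax":0,"ay":0,"az":-0.57,"grip":1},
    {"x":0.0104,"y":-0.077,"z":0,"ax":0,"ay":0,"az":-0.76,"grip":1},
    {"x":0.008,"y":-0.097,"z":0,"ax":0,"ay":0,"az":-0.955,"grip":1},
    {"x":0.008,"y":-0.097,"z":0,"ax":0,"ay":0,"az":-0.955,"grip":1}
  ]
}}

```text
time: 12.6
tool_pos: [0.4837, 0.1951, 0.1096]
tcp_rot: [0.175, 3.137, 0.006]
wrist_force: [0.4, 9.3, 0.4]
width: -0.0
grip_force: 4.5
```

```bash
python3 -c "
from h import *
rep([.5,.2,.1]);pv()"
```

```text
t 12.6 pos [0.4837 0.1951 0.1096] yaw_y 83.6 q [ 0.33  0.06  2.03  0.    1.05 -1.13] F [0.4 9.3 0.4] w -0.0 gf 4.4999536871910095 
shift norm [-0.0313  0.0133  0.0193]
[[-0.994, 0.111, 0.0], [0.111, 0.994, 0.004], [0.0, 0.004, -1.0]]
radial/tangential [0.0936 0.0333] F tool [ 0.7  9.3 -0.4] d 0.997
```

Call:
{"api": "step_arm", "payload": {
  "series": [
    {"x":0.0055,"y":-0.019,"z":0,"ax":0,"ay":0,"az":-0.19,"grip":1},
    {"x":0.0075,"y":-0.03,"z":0,"ax":0,"ay":0,"az":-0.29,"grip":1},
    {"x":0.0075,"y":-0.03,"z":0,"ax":0,"ay":0,"az":-0.29,"grip":1},
    {"x":0.0075,"y":-0.03,"z":0,"ax":0,"ay":0,"az":-0.29,"grip":1}
  ]
}}

```text
time: 13.0
tool_pos: [0.4782, 0.1814, 0.1096]
tcp_rot: [0.06, -3.141, -0.007]
wrist_force: [-0.2, 10.5, 0.5]
width: 0.002
grip_force: 4.9
```

```bash
python3 - <<'E'
from h import *
rep([.5,.2,.1]);pv()
w=imaging.read_camera('wrist');cv2.imwrite('pics/last.png',w['img'][:,:,::-1]); pv()
s=imaging.read_camera('side'); print('pulley exp side px',px(s,[.478,.15,.164]))
E
```

```text
t 13.0 pos [0.4782 0.1814 0.1096] yaw_y 92.2 q [ 0.31  0.04  2.05  0.01  1.05 -1.3 ] F [-0.2 10.5  0.5] w 0.002 gf 4.897013157606125 
shift norm [-0.0449  0.0354  0.0193]
[[-0.999, -0.038, -0.001], [-0.038, 0.999, 0.005], [0.0, 0.005, -1.0]]
radial/tangential [0.0936 0.0335] F tool [-0.2 10.5 -0.5] d 1.146
radial/tangential [0.0936 0.0336] F tool [ 0.6  9.  -1.5] d 1.145
pulley exp side px (np.float64(230.45604376411626), np.float64(232.38035745555314))
```

The force of 9–10.5 N matches the spring alone at about 1.15 rad, so the pawl is behind and the stop is still well clear. I'll hand in now.

```bash
python3 -c "
from workcell import bot
print(bot.finish_job())"
```

```text
the job is handed in; nothing more can be done
None
```

I turned the clutch lever off to its end stop, then swung the cage past the ratchet to about 1.15 rad, short of its 1.5 rad end stop. The fingers were still pressing on it with about 10 N when I handed the job in at about 13 s.

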